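# Clear the panel and key in the start sequence

### The arm

A 6-joint arm with a two-finger parallel gripper is mounted at the origin on a cart in front of the work surface, level with it; the furniture and walls round the work are solid. World frame = base frame: x ahead of the robot, y to its left, z up, the work surface at z = 0. Lengths are in m, angles in rad, forces in N, time in s.
With the tool pointing down it reaches from about 0.325 to 0.875 m from the base axis. Payload 4.4 kg.
Tool frame: the origin (TCP) lies between the finger pads; the fingertips stand 14 mm ahead of it and the grasp point (between the pads) lies 5 mm behind it; z points along the fingers, y is the line along which they close (so a half turn about z gives the same grasp; the last joint's range is limited). The gripper opens to 85 mm and grips with 20 to 120 N. Pads are 22 mm wide; open, the fingers measure 114 mm over their backs; the gripper's body (76 mm by 85 mm) begins 54 mm behind the grasp point. The pads swing forward as they close: fully open they stand 13 mm farther back than shut.
Start: joints at [1.185, 0.207, 1.542, -0, 1.393, -0.15], TCP at [0.134, 0.559, 0.245] pointing down, gripper open.
Joint ranges: [-2.73, 2.73], [-0.86, 2.22], [0.23, 2.46], [-1.11, 4.25], [0.08, 2.63], [-2.82, 2.82]. Speed limits (rad/s): [2.79, 2.79, 3.14, 3.14, 3.14, 3.14].

### API

Orientations are given as a unit quaternion [w, x, y, z].
In Python, from station import get_obs, read_camera, close_job gives the robot as it stands.
- The arm moves only by the tool move_arm, never from a script. Its arguments are lists of equal length, an entry for each row: "fingers": the opening, from 0 (shut) to 1 (fully open); "travel": the shift along the world's x, y, z in m, a list of three; "yaw": the turn about the world's z in degrees. A call has 1 to 12 rows; each row shifts and turns the commanded pose from where the row before left it; what a row does not reach is not made up. A row lasts 1/12 s, in which the tool goes at most 41.7 mm and 7.16 degrees, less where a joint would pass 70% of its speed; a pose out of reach is approached as far as the arm can. A call is refused whole if a number of a shift passes 0.0417 or a number of a turn 7.16, either way. A call with a gripper value outside its range is refused whole. The fingers move at their own pace and stop on an object; the grip force is fixed at half the most. Time passes only in rows, so rows that do not move let the fingers close. It gives the time, the measured TCP pose, the force, the opening and the grip force at its end, in the units of the state.
- get_obs(): the state, without advancing time (a new reading comes with each control period).
- read_camera(name): name is "scene" or "top"; returns a dict with "frame" (384x512x3 uint8, blue, green, red), "fx", "fy", "cx", "cy" (pixels), "rvec" (rotation vector, rad) and "tvec" (3), from world to camera coordinates, as OpenCV has them. Camera axes: x right, y down, z forward; pixel columns grow to the right and rows downward; lengths in m; the calibration is good to about 2 mm. A picture is of the moment at which its call begins. There is no depth.
- close_job(): hands the job in; it is judged then, once.
The state is a dict: "clock": time; "joint_pos": joint angles; "qd": joint speeds; "joint_torque": joint torques, N m; "eef_pos": TCP position; "tool_rot": TCP orientation; "force": force on the tool from outside, world axes, zero at the start; "ft_torque": the same for the moment, N m; "opening": opening from 0.0 (shut) to 1.0 (fully open); "grip_force": force on a finger pad.
Only numpy, scipy, OpenCV 4.12 (cv2) and the standard library are available. Lean on these libraries where they do the work, as an engineer would, in place of code of your own. Each camera call takes 0.05 s, during which the arm holds its last target. There are 200 camera calls.

### The job

A relay module has been left lying across the guard bars of the key panel. Lift it off and set it down gently, flat on its base, in the middle of the black rubber mat; then press the panel's keys fully down, one at a time and letting each come up again, in this order: the square key, the narrow bar key, the large round key. Do not press the small round key or repeat an earlier key, and leave the other things on the bench where they are.

Things in the scene. Friction and masses are not known exactly. Their poses are not given: they have to be found in the camera images.
- panel: fixed grey key panel, 100 (x) by 212 (y) mm, housing top 30 mm high; origin: centre of its underside. Four metal-capped keys in a row at y = -72, -24, +24, +72 mm, x = 0, in any order, on black plates (46 by 44 mm, top 33 mm high). Two 8 mm round guard bars along y at x = -29 and +29 mm, tops 51 mm high, end posts at y = +-100 mm; 50 mm clear between them.
- relay_module: the loose relay module lying across the guard bars: light grey plastic block, 46 mm (its x) by 72 mm (its y) by 32 mm high, about 0.1 kg; origin at the centre of its underside, z up. Its 72 mm side lies roughly across the two bars (along the panel's x), its underside 51 mm above the bench, so 6 mm above the keys; grip it across its 46 mm.
- mat: black rubber mat fixed on the bench to the right of the panel, 130 mm (its x) by 140 mm (its y), 3 mm thick, origin at the centre of its underside (top at +3 mm); empty.
- top_square (a point): centre of the top face of the SQUARE key (24 by 24 mm), pressed first. The point's z axis is up, x and y as the panel's. Unpressed, the top face stands 45 mm above the bench (12 mm above the black plate round it, 6 mm below the tops of the guard bars); it moves down with the key.
- top_bar (a point): centre of the top face of the narrow BAR key (30 mm along the panel's x, 11 mm along its y), pressed second. The point's z axis is up, x and y as the panel's. Unpressed, the top face stands 45 mm above the bench (12 mm above the black plate round it, 6 mm below the tops of the guard bars); it moves down with the key.
- top_disc (a point): centre of the top face of the LARGE ROUND key (28 mm across), pressed third. The point's z axis is up, x and y as the panel's. Unpressed, the top face stands 45 mm above the bench (12 mm above the black plate round it, 6 mm below the tops of the guard bars); it moves down with the key.
- top_small (a point): centre of the top face of the SMALL ROUND key (13 mm across), which must not be pressed. The point's z axis is up, x and y as the panel's. Unpressed, the top face stands 45 mm above the bench (12 mm above the black plate round it, 6 mm below the tops of the guard bars); it moves down with the key.
- key_square (a joint): travel of the square key, m: 0 = up, 0.006 = fully down. Spring-loaded: about 1.4 N to start, 4.5 N fully down; springs back up when let go. Counts as pressed beyond 0.0045; press it right down.
- key_bar (a joint): travel of the bar key, m: 0 = up, 0.006 = fully down. Spring-loaded: about 1.4 N to start, 4.5 N fully down; springs back up when let go. Counts as pressed beyond 0.0045; press it right down.
- key_disc (a joint): travel of the large round key, m: 0 = up, 0.006 = fully down. Spring-loaded: about 1.4 N to start, 4.5 N fully down; springs back up when let go. Counts as pressed beyond 0.0045; press it right down.
- key_small (a joint): travel of the small round key, m: 0 = up, 0.006 = fully down. Spring-loaded: about 1.4 N to start, 4.5 N fully down; springs back up when let go. Not to be pressed.
- pin_square (a joint): tell-tale pin of the square key, m: 0 = standing 5.5 mm proud of the plate, about 0.005 = sunk. White, 5 mm across, 18.5 mm in front of the key's centre (towards the panel's -x edge). It lags 1 mm behind its key, goes down when the key is pressed and stays down after; it is no button: do not touch it.
- pin_bar (a joint): tell-tale pin of the bar key, m: 0 = standing 5.5 mm proud of the plate, about 0.005 = sunk. White, 5 mm across, 18.5 mm in front of the key's centre (towards the panel's -x edge). It lags 1 mm behind its key, goes down when the key is pressed and stays down after; it is no button: do not touch it.
- pin_disc (a joint): tell-tale pin of the large round key, m: 0 = standing 5.5 mm proud of the plate, about 0.005 = sunk. White, 5 mm across, 18.5 mm in front of the key's centre (towards the panel's -x edge). It lags 1 mm behind its key, goes down when the key is pressed and stays down after; it is no button: do not touch it.
- pin_small (a joint): tell-tale pin of the small round key, m: 0 = standing 5.5 mm proud of the plate, about 0.005 = sunk. White, 5 mm across, 18.5 mm in front of the key's centre (towards the panel's -x edge). It lags 1 mm behind its key, goes down when the key is pressed and stays down after; it is no button: do not touch it.
- marker_red: marker pen lying on the bench between panel and mat, 135 mm long (its y), 15 mm thick; bystander, leave it. Origin under its centre.
- other_module: second relay module, same size (46 by 72 by 32 mm), standing on the bench at the right of the mat; bystander, leave it. Origin under its centre.
- setting_plug: small plug, 22 mm across and 47 mm high, standing on the bench behind the panel's right end; bystander, leave it. Origin under its centre.
There are look-alikes about, which are no part of the job. Leave any red look-alike of the relay_module alone.

How it is judged:
On the way, in this order (a step that is already met when the one before it is completed fails the run):
1. the relay module lies flat and let go in the middle of the mat (horizontal distance between relay_module and mat below 0.04 m and z of relay_module in the frame of mat between 0 and 0.007 m and angle between relay_module's own z axis and vertical below 0.1 rad and linear speed of relay_module below 0.03 m/s and contact force between relay_module and the fingers below 0.1 N), for 0.2 s.
2. the square key is pressed fully down (value of joint key_square above 0.0045 m), for 0.04 s.
3. the square key is up again and the bar key is pressed fully down (value of joint key_bar above 0.0045 m and value of joint key_square below 0.0015 m), for 0.04 s.
4. the bar key is up again and the large round key is pressed fully down (value of joint key_disc above 0.0045 m and value of joint key_bar below 0.0015 m), for 0.04 s.
At the end, for the whole second after the job is handed in: the relay module rests flat (within 0.1 rad) and released on the mat, its centre within 40 mm of the mat's; all four keys are up (within 1.5 mm); the pins of the square, bar and large round keys are sunk (beyond 3 mm), that of the small round key is still up (less than 2 mm down) (all of step 1 and value of joint each of key_square, key_bar, key_disc, key_small below 0.0015 m and value of joint each of pin_square, pin_bar, pin_disc above 0.003 m and value of joint pin_small below 0.002 m); the robot touches nothing.
It fails at once if the small round key is pushed down more than 3 mm (value of joint key_small above 0.003 m).
It fails at once if a key is pushed down more than 3 mm before the module is down on the mat (value of joint any of key_square, key_bar, key_disc, key_small above 0.003 m and height (world z) of relay_module above 0.015 m).
It fails at once if a key is pushed down more than 3 mm out of order: before the key that precedes it has been pressed, or again after the key that follows it has been pressed ((value of joint key_bar above 0.003 m and value of joint pin_square below 0.003 m) or (value of joint key_disc above 0.003 m and value of joint pin_bar below 0.003 m) or value of joint each of key_square, pin_bar above 0.003 m or value of joint each of key_bar, pin_disc above 0.003 m).
It fails at once if the module is dropped or thrown (moves faster than 0.6 m/s with no finger on it) (linear speed of relay_module above 0.6 m/s and contact force between relay_module and the fingers below 0.1 N).
It fails at once if the marker, the other module or the setting plug is moved more than 30 mm (distance of any of marker_red, other_module, setting_plug from where it was at the start of the episode above 0.03 m).
It also fails if it takes over 48 s, if anything falls off the work surface, if the arm or the gripper's body presses on something with over 40 N, if the wrist force passes 120 N, or if a joint passes its speed limit or range.

## Working session

There is one attempt and no reset: what is moved stays moved. The work goes in short steps, Python scripts to look and compute and a tool call to move; the robot and the scene stay as the last step left them, time stands still between calls to the robot, and variables do not carry over. Pictures are saved under pics/ and viewed, at most 10 in all, crops included, and the job is handed in when it is done.

Besides the shell and the picture viewer there is one more tool, called after ">>>" as name(argument=value, ...), one argument or row to a line, values as JSON. move_arm: Moves the arm, as the interface text tells. Its arguments: {"type":"object","properties":{"fingers":{"type":"array"},"travel":{"type":"array"},"yaw":{"type":"array"}},"required":["fingers","travel","yaw"]}

```bash
mkdir -p pics
cat > h.py <<'E'
import numpy as np, cv2
from station import get_obs, read_camera, close_job
def ray(c,u,v):
    R=cv2.Rodrigues(np.array(c["rvec"],float))[0]; t=np.array(c["tvec"],float).ravel()
    d=R.T@np.array([(u-c["cx"])/c["fx"],(v-c["cy"])/c["fy"],1.]); return -R.T@t,d
def onz(c,u,v,z):
    o,d=ray(c,u,v); return (o+d*(z-o[2])/d[2])
def tri(c1,p1,c2,p2):
    o1,d1=ray(c1,*p1);o2,d2=ray(c2,*p2)
    s=np.linalg.lstsq(np.c_[d1,-d2],o2-o1,rcond=None)[0]
    a=o1+s[0]*d1;b=o2+s[1]*d2
    return (a+b)/2,np.linalg.norm(a-b)
E
python3 - <<'E'
from h import *
import pickle
for n in("scene","top"):
    c=read_camera(n); pickle.dump(c,open(n+".pkl","wb")); cv2.imwrite(f"pics/{n}0.png",cv2.resize(c["frame"],(768,576),interpolation=cv2.INTER_CUBIC)); print(n,ray(c,c["cx"],c["cy"]))
o=get_obs();print(o)
E
```

```text
scene (array([ 0.19817144, -0.52626426,  0.83543608]), array([ 0.33598268,  0.55671448, -0.75972668]))
top (array([0.35432457, 0.05622719, 1.32594007]), array([ 0.14080134,  0.00722254, -0.99001152]))
{'clock': 0.1, 'joint_pos': array([ 1.18550862e+00,  2.07362022e-01,  1.54283099e+00, -1.28583082e-05,
        1.39346647e+00, -1.50491043e-01]), 'qd': array([ 0.00026559, -0.00242507, -0.00461256, -0.00026261,  0.00069212,
       -0.00140402]), 'joint_torque': array([-3.97472550e-04, -3.84094620e+01, -2.92549539e+01, -2.26712800e-04,
        4.93883999e-03,  7.56286170e-06]), 'eef_pos': array([0.13353256, 0.55860862, 0.24421692]), 'tool_rot': array([-2.67438945e-04,  1.17127653e-01,  9.93116330e-01, -9.98225627e-04]), 'force': array([-0.01721128, -0.05261182,  0.30840244]), 'ft_torque': array([-0.01212704, -0.00726607,  0.02092993]), 'grip_force': 0.0, 'opening': 0.9995893295116368}
```

View pics/scene0.png

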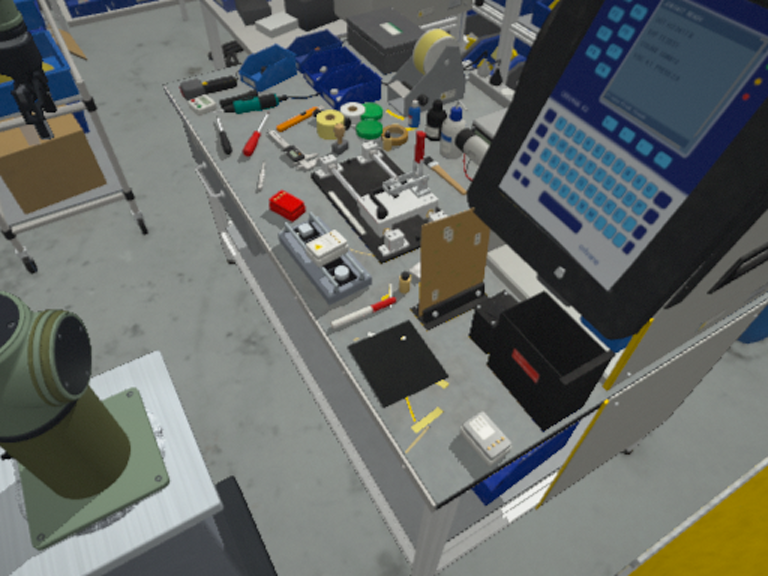

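View pics/top0.png

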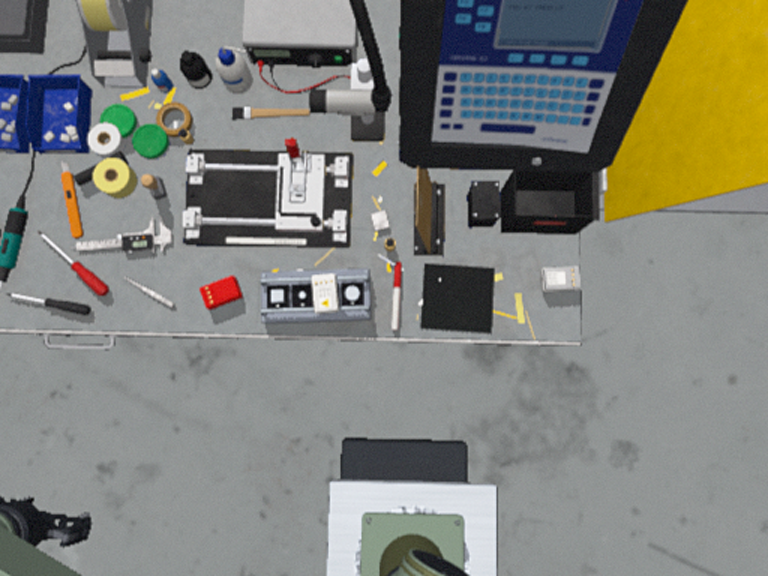

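Top view (768 px wide): the panel is at about (316,295). From left to right it has the square key (277,296), the small round key (302,295), the module covering the bar key (324,293) and the large round key (353,293). The mat is at (458,298), the marker at (397,297) and the red look-alike at (221,292). Next I'll zoom in on both views.

Run:
```python
from h import *
import pickle
t=pickle.load(open("top.pkl","rb"));s=pickle.load(open("scene.pkl","rb"))
a=t["frame"][170:226,168:258]; b=s["frame"][138:206,178:254]
a=cv2.resize(a,None,fx=8,fy=8,interpolation=cv2.INTER_CUBIC); b=cv2.resize(b,None,fx=8,fy=8,interpolation=cv2.INTER_CUBIC)
cv2.imwrite("pics/ta.png",a);cv2.imwrite("pics/sb.png",b)
# mat: dark mask within window
for n,c,(x0,x1,y0,y1) in(("top",t,(276,335,172,226)),("scene",s,(228,302,210,274))):
    g=c["frame"][y0:y1,x0:x1].max(2); m=(g<45).astype(np.uint8)
    k=max(cv2.findContours(m,0,2)[0],key=cv2.contourArea)
    k=k+np.array([x0,y0]); r=cv2.minAreaRect(k); ap=cv2.approxPolyDP(k,5,True)[:,0]
    print(n,r,cv2.contourArea(k)); P=[onz(c,*p,.003)[:2].round(4) for p in ap]; print(P,np.mean(P,0))
    # bright module
    x0,x1,y0,y1=(200,232,178,214) if n=="top" else (196,236,146,180)
    m=(c["frame"][y0:y1,x0:x1].min(2)>165).astype(np.uint8)
    k=max(cv2.findContours(m,0,2)[0],key=cv2.contourArea)+np.array([x0,y0])
    r=cv2.minAreaRect(k);print("mod",r,cv2.contourArea(k)); print([onz(c,*p,.083)[:2].round(4) for p in cv2.boxPoints(r)],onz(c,*r[0],.083))
```

```text
top ((304.7465515136719, 198.30862426757812), (45.68573760986328, 42.10369110107422), 3.3664605617523193) 1808.0
[array([ 0.5714, -0.019 ]), array([ 0.449 , -0.0117]), array([ 0.4431, -0.144 ]), array([ 0.5621, -0.1499])] [ 0.5064  -0.08115]
mod ((213.0399932861328, 194.77996826171875), (25.314424514770508, 23.334524154663086), 81.8698959350586) 360.5
[array([0.5309, 0.2207]), array([0.5416, 0.1565]), array([0.4715, 0.1443]), array([0.4609, 0.208 ])] [0.5010846  0.18236688 0.083     ]
scene ((265.1941223144531, 240.90760803222656), (45.6589469909668, 49.61433410644531), 64.53665161132812) 1947.0
[array([ 0.5698, -0.0223]), array([ 0.4466, -0.0131]), array([ 0.44  , -0.1458]), array([ 0.5607, -0.1526])] [ 0.504275 -0.08345 ]
mod ((217.5968780517578, 161.18167114257812), (11.235294342041016, 23.941177368164062), 61.927513122558594) 223.5
[array([0.4665, 0.1895]), array([0.541 , 0.2006]), array([0.5347, 0.1562]), array([0.4622, 0.1465])] [0.50052656 0.17285616 0.083     ]
```

View pics/ta.png

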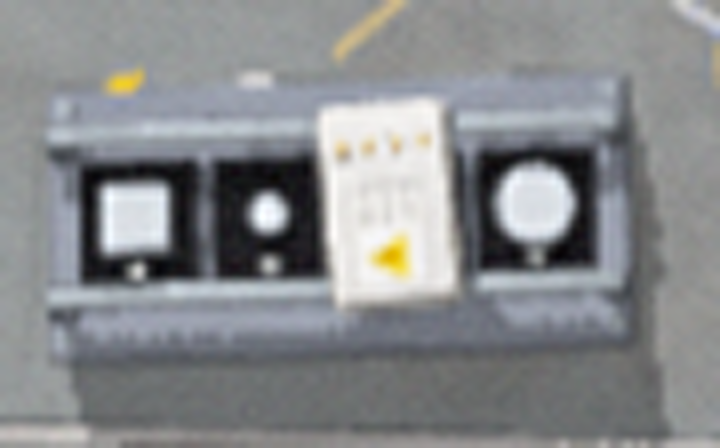

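View pics/sb.png

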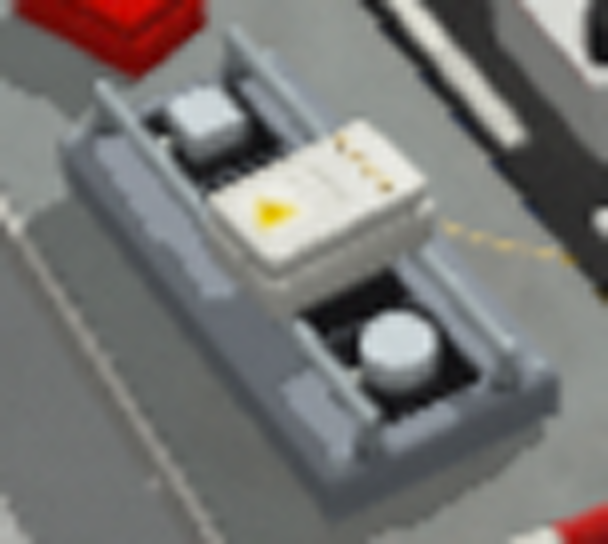

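The zoomed crops show, in the top view, the square key (135,216), small round key (268,213), large round key (535,203) and module top corners (318,108), (441,97), (458,298), (338,304). In the scene view they show the square top (207,112), disc top (398,340) and module top corners (210,196), (360,122), (432,187), (275,262). Next I'll triangulate these.

Run:
```python
from h import *
import pickle
t=pickle.load(open("top.pkl","rb"));s=pickle.load(open("scene.pkl","rb"))
T=lambda x,y:((x+.5)/8-.5+168,(y+.5)/8-.5+170)
S=lambda x,y:((x+.5)/8-.5+178,(y+.5)/8-.5+138)
P={}
for n,a,b,z in(("sq",(135,216),(207,112),.045),("disc",(535,203),(398,340),.045),("m_bl",(338,304),(210,196),.083),("m_tl",(318,108),(360,122),.083),("m_tr",(441,97),(432,187),.083),("m_br",(458,298),(275,262),.083),):
    p,e=tri(t,T(*a),s,S(*b)); print(n,p.round(4),"gap",e.round(4),"top@z",onz(t,*T(*a),z)[:2].round(4),"scene@z",onz(s,*S(*b),z)[:2].round(4))
print("small",onz(t,*T(268,213),.045))
```

```text
sq [0.4981 0.2684 0.0442] gap 0.0014 top@z [0.4987 0.2681] scene@z [0.4971 0.2678]
disc [0.5057 0.1251 0.0449] gap 0.0016 top@z [0.5064 0.1248] scene@z [0.5049 0.1252]
m_bl [0.4651 0.1902 0.0823] gap 0.0004 top@z [0.4652 0.1901] scene@z [0.4647 0.1896]
m_tl [0.5327 0.2006 0.0784] gap 0.0034 top@z [0.5337 0.1995] scene@z [0.529  0.1966]
m_tr [0.5385 0.1573 0.0786] gap 0.0014 top@z [0.5385 0.1567] scene@z [0.5358 0.1535]
m_br [0.4691 0.1482 0.0835] gap 0.0019 top@z [0.4682 0.1485] scene@z [0.4702 0.1484]
small [0.50077088 0.22044418 0.045     ]
```

>>> move_arm(
  fingers=[1, 1, 1, 1, 1, 1, 1, 1, 1, 1, 1, 1],
  travel=[
    [0.026, -0.027, 0],
    [0.026, -0.027, 0],
    [0.026, -0.027, 0],
    [0.026, -0.027, 0],
    [0.026, -0.027, 0],
    [0.026, -0.027, 0],
    [0.026, -0.027, 0],
    [0.026, -0.027, 0],
    [0.026, -0.027, 0],
    [0.026, -0.027, 0],
    [0.026, -0.027, 0],
    [0.026, -0.027, 0],
  ],
  yaw=[1.8, 1.8, 1.8, 1.8, 1.8, 1.8, 1.8, 1.8, 1.8, 1.8, 1.8, 1.8],
)

```text
clock: 1.1
eef_pos: [0.4464, 0.2335, 0.2449]
tool_rot: [-0.0, -0.072, 0.997, -0.0]
force: [0.3, 1.1, -0.6]
opening: 0.997
grip_force: 0.0
```

>>> move_arm(
  fingers=[1, 1, 1, 1, 1],
  travel=[
    [0.018, -0.02, -0.02],
    [0.018, -0.02, -0.03],
    [0.0185, -0.02, -0.03],
    [0, 0, -0.03],
    [0, 0, 0],
  ],
  yaw=[0, 0, 0, 0, 0],
)

```text
clock: 1.52
eef_pos: [0.4956, 0.1729, 0.1284]
tool_rot: [-0.007, -0.07, 0.998, -0.001]
force: [-2.4, -0.5, -0.6]
opening: 1.004
grip_force: 0.0
```

Run:
```python
from h import *
o=get_obs();print(o["eef_pos"],o["tool_rot"])
t=read_camera("top");s=read_camera("scene")
a=cv2.resize(t["frame"][160:232,168:248],(640,576),interpolation=2);b=cv2.resize(s["frame"][110:206,170:254],(504,576),interpolation=2)[:, :160*3]
b=cv2.resize(s["frame"][130:202,182:202+0],(160,576)) if 0 else cv2.resize(s["frame"][120:210,178:250],(460,576),interpolation=2)
cv2.imwrite("pics/app.png",cv2.resize(np.hstack([a,b]),(800,419)))
```

```text
[0.49557864 0.17285507 0.1283855 ] [-7.14651447e-03 -6.95544180e-02  9.97552299e-01 -7.21933506e-04]
```

View pics/app.png

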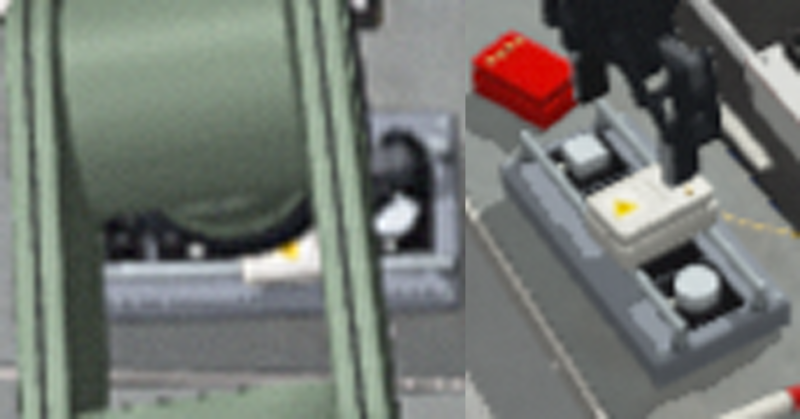

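The scene view shows the fingers straddling the module, with the right finger in front of it at (685,130), and the keys clear. The arm was still settling, so I'll hold briefly and then descend.

>>> move_arm(
  fingers=[1, 1, 1],
  travel=[
    [0, 0, -0.01],
    [0, 0, 0],
    [0, 0, 0],
  ],
  yaw=[0, 0, 0],
)

```text
clock: 1.87
eef_pos: [0.5006, 0.1761, 0.1265]
tool_rot: [0.001, -0.072, 0.997, 0.0]
force: [-0.6, -0.1, 0.4]
opening: 1.002
grip_force: 0.0
```

>>> move_arm(
  fingers=[1, 1, 1, 1, 1, 1],
  travel=[
    [0, -0.0025, -0.015],
    [0, 0, -0.015],
    [0, 0, -0.015],
    [0, 0, -0.01],
    [0, 0, 0],
    [0, 0, 0],
  ],
  yaw=[0, 0, 0, 0, 0, 0],
)

```text
clock: 2.37
eef_pos: [0.5003, 0.1731, 0.0706]
tool_rot: [0.0, -0.071, 0.997, 0.0]
force: [-0.4, -0.7, 0.6]
opening: 1.0
grip_force: 0.0
```

>>> move_arm(
  fingers=[1, 0.75, 0.55, 0.4, 0.3, 0.2, 0.2, 0.2, 0.2, 0.2],
  travel=[
    [0, 0, -0.003],
    [0, 0, 0],
    [0, 0, 0],
    [0, 0, 0],
    [0, 0, 0],
    [0, 0, 0],
    [0, 0, 0],
    [0, 0, 0],
    [0, 0, 0],
    [0, 0, 0],
  ],
  yaw=[0, 0, 0, 0, 0, 0, 0, 0, 0, 0],
)

```text
clock: 3.2
eef_pos: [0.5011, 0.1729, 0.0681]
tool_rot: [0.001, -0.071, 0.997, 0.0]
force: [0.2, -0.9, 6.4]
opening: 0.526
grip_force: 62.3
```

>>> move_arm(
  fingers=[0.2, 0.2, 0.2, 0.2, 0.2, 0.2, 0.2, 0.2],
  travel=[
    [0, 0, 0.005],
    [0, 0, 0.01],
    [0, 0, 0.015],
    [0, 0, 0.02],
    [0, 0, 0.02],
    [0, 0, 0.01],
    [0, 0, 0],
    [0, 0, 0],
  ],
  yaw=[0, 0, 0, 0, 0, 0, 0, 0],
)

```text
clock: 3.87
eef_pos: [0.5003, 0.1727, 0.1476]
tool_rot: [0.0, -0.071, 0.997, 0.0]
force: [-0.4, -1.4, -1.7]
opening: 0.527
grip_force: 61.9
```

Run:
```python
from h import *
s=read_camera("scene");import pickle;pickle.dump(s,open("lift.pkl","wb"))
cv2.imwrite("pics/lift.png",cv2.resize(s["frame"][110:210,170:260],(540,600),interpolation=2))
```

```text
(no output)
```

View pics/lift.png

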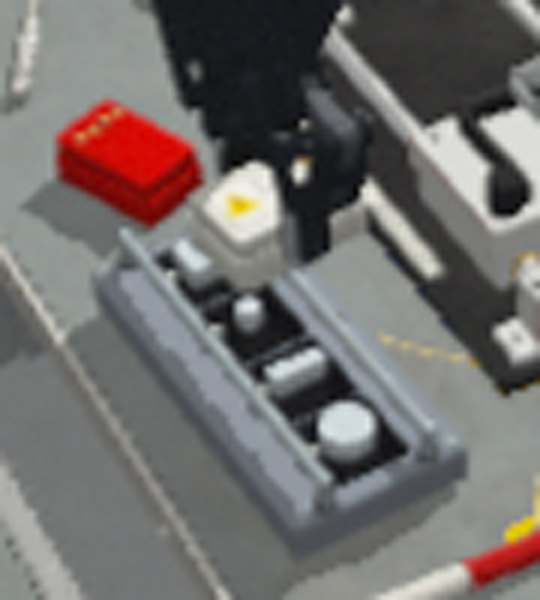

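The module is held level. All four keys are visible, in the order square, small, bar, large round, and all are up. Carrying the module to the mat.

>>> move_arm(
  fingers=[0.2, 0.2, 0.2, 0.2, 0.2, 0.2, 0.2, 0.2, 0.2, 0.2, 0.2, 0.2],
  travel=[
    [0, -0.01, 0],
    [0, -0.02, 0],
    [0, -0.03, 0],
    [0, -0.03, 0],
    [0, -0.035, 0],
    [0, -0.035, 0],
    [0.005, -0.03, 0],
    [0, -0.03, 0],
    [0, -0.02, 0],
    [0, -0.01, 0],
    [0, -0.005, 0],
    [0, 0, 0],
  ],
  yaw=[0, 0, 0, 0, 0, 0, 0, 0, 0, 0, 0, 0],
)

```text
clock: 4.92
eef_pos: [0.5046, -0.0828, 0.1464]
tool_rot: [-0.001, -0.07, 0.998, 0.0]
force: [0.6, 0.0, 0.1]
opening: 0.528
grip_force: 61.8
```

>>> move_arm(
  fingers=[0.2, 0.2, 0.2, 0.2, 0.2, 0.2, 0.2, 0.2, 0.2],
  travel=[
    [0, 0, -0.01],
    [0, 0, -0.02],
    [0, 0, -0.025],
    [0, 0, -0.025],
    [0, 0, -0.02],
    [0, 0, -0.01],
    [0, 0, -0.005],
    [0, 0, 0],
    [0, 0, 0],
  ],
  yaw=[0, 0, 0, 0, 0, 0, 0, 0, 0],
)

```text
clock: 5.67
eef_pos: [0.506, -0.082, 0.0328]
tool_rot: [0.001, -0.071, 0.997, -0.0]
force: [-0.4, 0.7, -1.0]
opening: 0.527
grip_force: 61.8
```

>>> move_arm(
  fingers=[0.2, 0.2, 0.2, 0.2, 0.2, 0.2],
  travel=[
    [0, 0, -0.004],
    [0, 0, -0.004],
    [0, 0, -0.002],
    [0, 0, -0.001],
    [0, 0, 0],
    [0, 0, 0],
  ],
  yaw=[0, 0, 0, 0, 0, 0],
)

```text
clock: 6.17
eef_pos: [0.5053, -0.0824, 0.0213]
tool_rot: [0.0, -0.071, 0.997, -0.0]
force: [0.5, -0.2, -1.7]
opening: 0.528
grip_force: 61.8
```

>>> move_arm(
  fingers=[0.2, 0.2, 0.2, 0.2],
  travel=[
    [0, 0, -0.001],
    [0, 0, -0.0005],
    [0, 0, 0],
    [0, 0, 0],
  ],
  yaw=[0, 0, 0, 0],
)

```text
clock: 6.5
eef_pos: [0.5055, -0.0824, 0.0202]
tool_rot: [0.0, -0.071, 0.997, -0.0]
force: [-1.2, -0.0, 3.7]
opening: 0.527
grip_force: 62.2
```

Contact with the mat is felt (3.7 N upward), so I'll release and back off.

>>> move_arm(
  fingers=[0.56, 0.65, 0.8, 0.9, 0.9, 0.9, 0.9, 0.9, 0.9, 0.9, 0.9, 0.9],
  travel=[
    [0, 0, 0],
    [0, 0, 0],
    [0, 0, 0],
    [0, 0, 0],
    [0, 0, 0],
    [0, 0, 0.01],
    [0, 0, 0.02],
    [0, 0, 0.03],
    [0, 0, 0.03],
    [0, 0, 0.03],
    [0, 0, 0.01],
    [0, 0, 0],
  ],
  yaw=[0, 0, 0, 0, 0, 0, 0, 0, 0, 0, 0, 0],
)

```text
clock: 7.5
eef_pos: [0.5081, -0.0832, 0.1541]
tool_rot: [0.004, -0.071, 0.997, -0.002]
force: [0.5, -0.6, -0.3]
opening: 0.898
grip_force: 0.0
```

>>> move_arm(
  fingers=[0.9, 0.6, 0.3, 0, 0, 0, 0, 0, 0, 0, 0, 0],
  travel=[
    [0, 0.015, 0],
    [0, 0.025, 0],
    [0, 0.035, 0],
    [0, 0.035, 0],
    [0, 0.035, 0],
    [-0.002, 0.035, 0],
    [-0.002, 0.035, 0],
    [-0.002, 0.035, 0],
    [-0.002, 0.035, 0],
    [0, 0.035, 0],
    [0, 0.02, 0],
    [0, 0.01, 0],
  ],
  yaw=[0, 0, 0, 0, 0, 0, 0, 0, 0, 0, 0, 0],
)

```text
clock: 8.5
eef_pos: [0.4955, 0.2701, 0.1477]
tool_rot: [-0.002, -0.073, 0.997, -0.0]
force: [-0.0, -0.0, -0.2]
opening: -0.001
grip_force: 0.0
```

Run:
```python
from h import *
import pickle
s=read_camera("scene");t=read_camera("top");pickle.dump((s,t),open("after.pkl","wb"));print(get_obs()["eef_pos"])
a=cv2.resize(t["frame"][170:230,190:340],(800,320),interpolation=2)
b=cv2.resize(s["frame"][130:280,170:310],(260,278),interpolation=2)
b=cv2.resize(s["frame"][190:280,180:330],(460,276),interpolation=2); b=np.hstack([b,cv2.resize(s["frame"][110:205,170:260],(340,276),interpolation=2)])
cv2.imwrite("pics/after.png",np.vstack([a,b]))
```

```text
[0.49609839 0.26850993 0.14810382]
```

View pics/after.png

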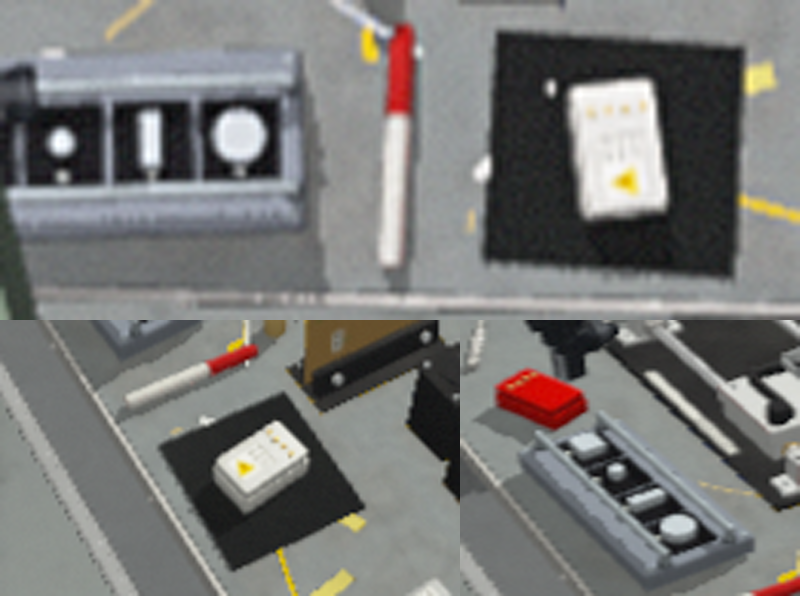

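The module lies flat near the middle of the mat, the marker hasn't moved, and the shut gripper is over the square key. Now the square key press: fast descent first, then small steps.

>>> move_arm(
  fingers=[0, 0, 0, 0, 0, 0, 0, 0],
  travel=[
    [0.002, 0, -0.01],
    [0, 0, -0.02],
    [0, 0, -0.02],
    [0, 0, -0.015],
    [0, 0, -0.01],
    [0, 0, -0.005],
    [0, 0, 0],
    [0, 0, 0],
  ],
  yaw=[-5, 0, 0, 0, 0, 0, 0, 0],
)

```text
clock: 9.27
eef_pos: [0.4997, 0.2671, 0.07]
tool_rot: [0.0, -0.027, 1.0, -0.0]
force: [0.3, 0.6, 0.4]
opening: 0.003
grip_force: 0.0
```

>>> move_arm(
  fingers=[0, 0, 0, 0, 0, 0, 0, 0, 0],
  travel=[
    [-0.001, 0.001, -0.003],
    [0, 0, -0.003],
    [0, 0, -0.003],
    [0, 0, -0.002],
    [0, 0, -0.002],
    [0, 0, -0.002],
    [0, 0, -0.001],
    [0, 0, 0],
    [0, 0, 0],
  ],
  yaw=[0, 0, 0, 0, 0, 0, 0, 0, 0],
)

```text
clock: 10.02
eef_pos: [0.4984, 0.2689, 0.054]
tool_rot: [0.0, -0.027, 1.0, 0.0]
force: [-0.8, 0.9, 3.5]
opening: -0.001
grip_force: 1.7
```

>>> move_arm(
  fingers=[0, 0, 0, 0, 0],
  travel=[
    [0, 0, -0.001],
    [0, 0, -0.001],
    [0, 0, 0],
    [0, 0, 0],
    [0, 0, 0],
  ],
  yaw=[0, 0, 0, 0, 0],
)

```text
clock: 10.43
eef_pos: [0.4985, 0.2689, 0.053]
tool_rot: [0.0, -0.028, 1.0, 0.0]
force: [-3.4, -0.3, 9.9]
opening: -0.002
grip_force: 5.0
```

Force rose to 9.9 N at TCP z = 0.053, so the key has bottomed. Next is the bar key.

>>> move_arm(
  fingers=[0, 0, 0, 0, 0, 0, 0, 0, 0, 0, 0, 0],
  travel=[
    [0, 0, 0.01],
    [0, 0, 0.02],
    [0, 0, 0.01],
    [0, -0.01, 0],
    [0.002, -0.025, 0],
    [0.003, -0.03, 0],
    [0, -0.02, 0],
    [0, -0.01, 0],
    [0, -0.001, 0],
    [0, 0, 0],
    [0, 0, 0],
    [0, 0, 0],
  ],
  yaw=[0, 0, 0, 0, 0, 0, 0, 0, 0, 0, 0, 0],
)

```text
clock: 11.43
eef_pos: [0.5032, 0.1736, 0.0917]
tool_rot: [0.0, -0.028, 1.0, 0.0]
force: [-1.4, -0.8, 0.3]
opening: 0.003
grip_force: 0.0
```

Run:
```python
from h import *
import pickle
s,t=pickle.load(open("after.pkl","rb"))
for n,x,y in(("small",62,142),("bar",150,138),("disc",240,135)): print(n,onz(t,190+(x+.5)/5.333-.5,170+(y+.5)/5.333-.5,.045).round(4))
```

```text
small [0.5007 0.22   0.045 ]
bar [0.5039 0.1727 0.045 ]
disc [0.5065 0.1244 0.045 ]
```

>>> move_arm(
  fingers=[0, 0, 0, 0, 0, 0, 0, 0, 0, 0, 0],
  travel=[
    [0, -0.001, -0.01],
    [0, 0, -0.01],
    [0, 0, -0.006],
    [0, 0, -0.003],
    [0, 0, -0.003],
    [0, 0, -0.003],
    [0, 0, -0.003],
    [0, 0, -0.002],
    [0, 0, 0],
    [0, 0, 0],
    [0, 0, 0],
  ],
  yaw=[0, 0, 0, 0, 0, 0, 0, 0, 0, 0, 0],
)

```text
clock: 12.35
eef_pos: [0.5027, 0.1718, 0.0529]
tool_rot: [-0.001, -0.028, 1.0, -0.0]
force: [-6.4, -0.4, 10.3]
opening: 0.0
grip_force: 5.3
```

The bar key has bottomed at 10.3 N. Next is the large round key at (0.506, 0.1246).

>>> move_arm(
  fingers=[0, 0, 0, 0, 0, 0, 0, 0, 0, 0],
  travel=[
    [0, 0, 0.01],
    [0, 0, 0.02],
    [0, 0, 0.01],
    [0, -0.01, 0],
    [0.002, -0.015, 0],
    [0.001, -0.015, 0],
    [0, -0.007, 0],
    [0, 0, 0],
    [0, 0, 0],
    [0, 0, 0],
  ],
  yaw=[0, 0, 0, 0, 0, 0, 0, 0, 0, 0],
)

```text
clock: 13.18
eef_pos: [0.5061, 0.1249, 0.0915]
tool_rot: [-0.0, -0.027, 1.0, 0.0]
force: [0.5, 0.0, -0.4]
opening: -0.0
grip_force: 0.0
```

>>> move_arm(
  fingers=[0, 0, 0, 0, 0, 0, 0, 0, 0, 0, 0],
  travel=[
    [0, 0, -0.01],
    [0, 0, -0.01],
    [0, 0, -0.006],
    [0, 0, -0.003],
    [0, 0, -0.003],
    [0, 0, -0.003],
    [0, 0, -0.003],
    [0, 0, -0.002],
    [0, 0, 0],
    [0, 0, 0],
    [0, 0, 0],
  ],
  yaw=[0, 0, 0, 0, 0, 0, 0, 0, 0, 0, 0],
)

```text
clock: 14.1
eef_pos: [0.5057, 0.1249, 0.0529]
tool_rot: [-0.001, -0.028, 1.0, 0.0]
force: [-6.2, -0.5, 11.1]
opening: 0.002
grip_force: 5.4
```

Bottomed. I'll lift and move aside to check.

>>> move_arm(
  fingers=[0, 0, 0, 0, 0, 0, 0, 0, 0, 0, 0, 0],
  travel=[
    [0, 0, 0.01],
    [0, 0, 0.02],
    [0, 0, 0.03],
    [0, 0, 0.04],
    [0, 0.02, 0.04],
    [0, 0.04, 0.01],
    [0, 0.04, 0],
    [0, 0.04, 0],
    [0, 0.04, 0],
    [0, 0.03, 0],
    [0, 0, 0],
    [0, 0, 0],
  ],
  yaw=[0, 0, 0, 0, 0, 0, 0, 0, 0, 0, 0, 0],
)

```text
clock: 15.1
eef_pos: [0.5062, 0.3349, 0.1993]
tool_rot: [0.001, -0.029, 1.0, 0.0]
force: [-0.4, -0.4, 0.1]
opening: -0.004
grip_force: 0.0
```

Run:
```python
from h import *
o=get_obs();print(o["eef_pos"],o["force"])
s=read_camera("scene");t=read_camera("top")
a=cv2.resize(t["frame"][170:230,168:318],(800,320),interpolation=2)
b=cv2.resize(s["frame"][190:280,180:330],(400,276),interpolation=2); b=np.hstack([b,cv2.resize(s["frame"][140:205,180:260],(400,276),interpolation=2)])
cv2.imwrite("pics/end.png",np.vstack([a,b]))
```

```text
[0.50624847 0.33492049 0.19927726] [-0.40744683 -0.41879875  0.1286287 ]
```

View pics/end.png

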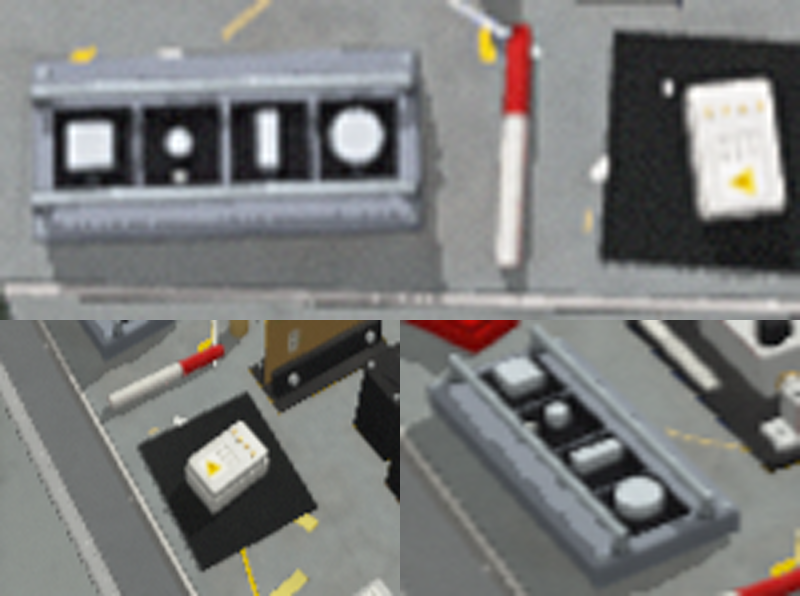

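The square, bar and large round key pins have gone down. The small key's pin still shows at (180,177), all keys are up, and the module is flat on the mat. Handing in.

```bash
python3 -c "
from station import close_job
print(close_job())"
```

```text
the job is handed in; nothing more can be done
None
```

I set the relay module flat in the middle of the mat, pressed the square, bar and large round keys fully down in that order, left the small round key alone, and handed the job in; no verdict came back.

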